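Crank the tray across to the empty bay

TASK

Turn the hand crank of the shuttle until its blue tray of steel bushings stands squarely in front of the empty docking bay, so that it could slide straight in between the bay's sides, then let go. Move the tray only by the crank, never by pushing the tray itself, and leave the other things on the table where they are.

Things in the scene. Friction and masses are not known exactly. Their poses are not given: they have to be found in the camera images.
- shuttle: hand-cranked shuttle fixed to the table: grey base plate 250 x 380 x 12 mm, two rails along its y, grey gear case (up to z = 143 mm) whose 115 x 105 mm top face slopes 35 deg towards the robot. Origin on the table straight under the point, at z = 110 mm, where the crank axis leaves that face; x points from crank to rails (away from the robot), z up.
- crank (a joint): crank angle (rad), positive anticlockwise seen looking down onto the sloping face; range -11.4 to 11.4. Each positive full turn moves the tray 70 mm to the shuttle's +y, each negative one 70 mm to its -y; at 0 the tray is in the middle. Stiff (about 4 N at the grip); stays where it is left.
- crank_grip (a point): where to hold the crank's black grip, 52 mm from the crank axis. z: parallel to that axis, out of the sloping face, 35 deg from vertical, leaning to the robot; x: radially outwards. The grip is a flat-sided bar rigid with the crank arm (it does not spin): 28 mm along x, 16 along y, 50 along z; it ends 18 mm above this point and meets the steel arm 32 mm below it.
- crank_hub (a point): fixed point on the crank axis, 63 mm out from the sloping face, in free air 31 mm above the crank arm: crank_grip circles round it in the plane across the axis. Axes as the shuttle's (not tilted).
- tray_mid (a point): centre of the top of the blue tray of small steel bushings that rides on the rails: 85 mm (x) by 90 mm (y, along the rails) by 45 mm, rim at z = 95 mm. Axes as the shuttle's.
- bay_empty: the docking bay without a tray: steel, behind the rails, open to the front (-x) and top, 105 x 114 mm, floor at z = 48 mm, sides up to 106 mm, 106 mm between them (8 mm to spare each side of the tray). Origin on the table under the middle of its open front edge, axes as the shuttle's.
- bay_full: the other, identical bay, which already holds a blue tray with black rubber rings. Which bay is left and which right varies. Origin and axes as for bay_empty.
- bushing_a: loose steel bushing, 38 mm across, 28 mm high, standing on the shuttle's base plate beside the gear case; origin under its centre
- bushing_b: another such bushing on the other side of the gear case
- collar: loose black rubber collar, 60 mm across, 16 mm high, on the table; origin under its centre
- oil_bottle: loose white bottle, 54 mm across, 130 mm high; origin under its centre
- screwdriver: loose screwdriver lying on the table along its x axis
- ledger: green ledger lying flat, 210 x 150 x 22 mm; origin under its centre
- caliper: steel caliper lying flat, 170 mm long along its x axis, 10 mm thick; origin under its bar's middle
Not all that is in view belongs to the job. What is shaped like the bay_empty but green or red is not meant.

How it is judged:
By the outcome, as a careful person would: the job done as asked, in the order asked, and still so for the second after the job is handed in, with the robot touching nothing.
It also fails if it takes over 72 s, if anything falls off the work surface, if the arm or the gripper's body presses on something with over 40 N, if the wrist force passes 120 N, or if a joint passes its speed limit or range.

ROBOT

A 6-joint arm with a two-finger parallel gripper is mounted at the origin on the work surface. World frame = base frame: x ahead of the robot, y to its left, z up, the work surface at z = 0. Lengths are in m, angles in degrees, forces in N, time in s.
With the tool pointing down it reaches from about 0.375 to 0.9 m from the base axis. Payload 3.1 kg.
Tool frame: the origin (TCP) lies at the very end of the fingers, on their centre line; the grasp point (between the pads) lies 19 mm behind it (bot.tcp_to_grasp is the distance from the TCP to the grasp point, in m); z points along the fingers, y is the line along which they close (so a half turn about z gives the same grasp; the last joint's range is limited). The gripper opens to 87 mm and grips with 3 to 60 N. Pads are 19 mm wide; open, the fingers measure 117 mm over their backs; the gripper's body (75 mm by 190 mm) begins 51 mm behind the grasp point.
Start: joints at [-77.263, 30.224, 82.088, -0, 67.689, -10.227], TCP at [0.244, -0.575, 0.223] pointing down, gripper open.
Joint ranges: [-176.69, 176.69], [-43.24, 126.21], [12.49, 139.97], [-82, 262], [0, 151.66], [-163.58, 163.58]. Speed limits (degrees/s): [159.86, 159.86, 180, 180, 180, 180].

INTERFACE

Orientations are given as a 3x3 rotation matrix whose columns are the frame's x, y, z axes.
In Python, from rig import telemetry, capture, camera_info, job, bot gives the robot as it stands. The module is installed in compiled form; this text tells all that it offers.
- The arm moves only by the tool carry_out, never from a script. Its argument "deltas" is a list that holds one entry, the list of rows, each a list of 7 numbers: the shift along the tool's x, y, z scaled (see below), then the turn, a rotation vector about the tool's x, y, z scaled (see below), then the closure, from -1 (fully open) to 1 (shut). In form: [[[dx, dy, dz, ax, ay, az, claw], ...]]. A call has exactly 10 rows; each row is the pose to reach, as a shift and turn from the pose commanded when the call began, along the tool's axes at that moment, turning the shorter way round; what a row does not reach only later rows make up. The controller multiplies each number of a shift by 15 cm and each number of a turn by 360 degrees. A row lasts 1/12 s, in which the tool goes at most 41.7 mm and 7.16 degrees, less where a joint would pass 70% of its speed; a pose out of reach is approached as far as the arm can. A call with a number of a shift or a turn outside -1 to 1 is refused whole. A call with a gripper value outside its range is refused whole. The fingers move at their own pace and stop on an object; the grip force is fixed at half the most. Time passes only in rows, so rows that repeat a pose let the fingers close, or fill a call up. It gives the time, the measured TCP pose, the force, the opening and the grip force at its end, in the units of the state.
- telemetry.read_state(): the state, without advancing time (a new reading comes with each control period).
- capture(name): name is "scene" or "top"; returns the picture (480x640x3 uint8, red, green, blue); there is no depth.
- camera_info(name): a dict with "mtx" (3x3 intrinsics, pixels), "cam_to_world" (4x4, takes a point from camera to world coordinates). Camera axes: x right, y down, z forward; pixel columns grow to the right and rows downward; lengths in m; the calibration is good to about 2 mm. A picture is of the moment at which its call begins. camera_info takes no time and is no camera call.
- job.hand_in(): hands the job in; it is judged then, once.
The state is a dict: "time_s": time; "joint_positions": joint angles; "qvel": joint speeds; "tau": joint torques, N m; "position": TCP position; "tcp_rot": TCP orientation; "force": force on the tool from outside, world axes, zero at the start; "moment": the same for the moment, N m; "opening": opening from 0.0 (shut) to 1.0 (fully open); "grasp_force": force on a finger pad.
Only numpy, scipy, OpenCV 4.12 (cv2) and the standard library are available. Lean on these libraries where they do the work, as an engineer would, in place of code of your own. Each camera call takes 0.05 s, during which the arm holds its last target. There are 200 camera calls.

## Working session

There is one attempt and no reset: what is moved stays moved. The work goes in short steps, Python scripts to look and compute and a tool call to move; the robot and the scene stay as the last step left them, time stands still between calls to the robot, and variables do not carry over. Pictures are saved under pics/ and viewed, at most 10 in all, crops included, and the job is handed in when it is done.

Besides the shell and the picture viewer there is one more tool, called after "Call:" in YAML: its name, and indented under it one key for each argument. carry_out: Moves the arm, as the interface text tells. Its arguments: {"type":"object","properties":{"deltas":{"type":"array","items":{"type":"array","items":{"type":"array","items":{"type":"number"}}}}},"required":["deltas"]}

```bash
mkdir -p pics
python3 - <<'E'
from rig import *
import cv2,numpy as np
for n in("scene","top"):
    cv2.imwrite(f"pics/{n}0.png",capture(n)[:,:,::-1]); c=camera_info(n); print(n,np.round(c["mtx"],1).tolist(),np.round(c["cam_to_world"],3).tolist())
s=telemetry.read_state();print(s)
E
```

```text
scene [[573.1, 0.0, 325.1], [0.0, 573.1, 240.1], [0.0, 0.0, 1.0]] [[0.234, 0.745, -0.624, 1.431], [0.972, -0.172, 0.16, -0.229], [0.012, -0.644, -0.765, 1.223], [0.0, 0.0, 0.0, 1.0]]
top [[544.6, 0.0, 313.8], [0.0, 544.6, 242.0], [0.0, 0.0, 1.0]] [[-0.027, -0.996, 0.088, 0.417], [-1.0, 0.026, -0.008, -0.014], [0.005, -0.088, -0.996, 1.445], [0.0, 0.0, 0.0, 1.0]]
{'time_s': 0.1, 'joint_positions': array([-7.72636514e+01,  3.02741133e+01,  8.21471434e+01,  1.31338038e-04,
        6.76886896e+01, -1.02276759e+01]), 'qvel': array([-0.02708842, -0.0810907 , -0.04178466,  0.07859643,  0.00096034,
        0.01353363]), 'tau': array([-1.18765797e-04, -4.40984738e+01, -1.77151108e+01,  6.34337612e-02,
        5.34259994e-02, -5.26861106e-05]), 'position': array([ 0.24372687, -0.57482714,  0.22167495]), 'tcp_rot': array([[ 9.20750421e-01,  3.90151874e-01, -4.20986817e-04],
       [ 3.90151950e-01, -9.20748582e-01,  1.87217461e-03],
       [ 3.42809417e-04, -1.88805439e-03, -9.99998159e-01]]), 'force': array([ 0.1636367 , -0.21430832, -0.14515128]), 'moment': array([ 0.041702  ,  0.00018184, -0.013395  ]), 'grasp_force': 0.0, 'opening': 1.001402935770424}
```

View pics/scene0.png

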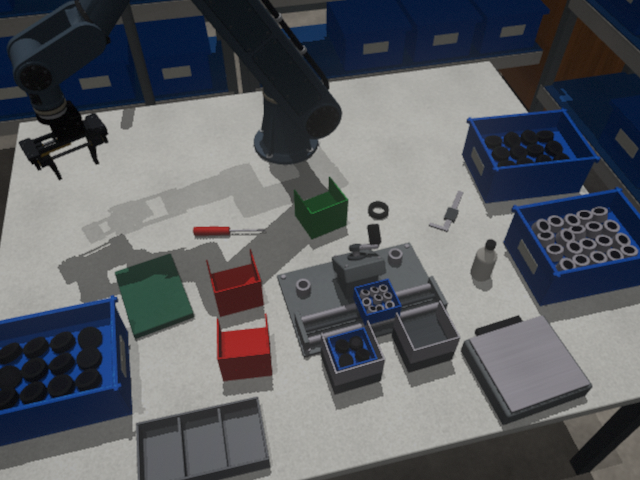

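View pics/top0.png

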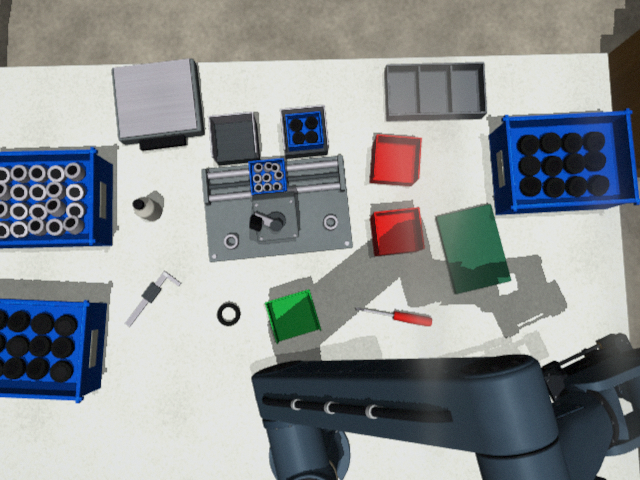

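The top view shows the shuttle at about (278,210), the tray at (268,175), the empty bay at (235,137) and the full bay at (304,130). The crank grip is at about (257,222). Next I'll enlarge both views.

Run:
```python
import cv2,numpy as np
a=cv2.imread("pics/top0.png")[95:270,195:360]; b=cv2.imread("pics/scene0.png")[215:395,270:470]
cv2.imwrite("pics/topc.png",cv2.resize(a,None,fx=3.4,fy=3.4,interpolation=cv2.INTER_CUBIC))
cv2.imwrite("pics/scenec.png",cv2.resize(b,None,fx=3.3,fy=3.3,interpolation=cv2.INTER_CUBIC))
```

```text
(no output)
```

View pics/topc.png

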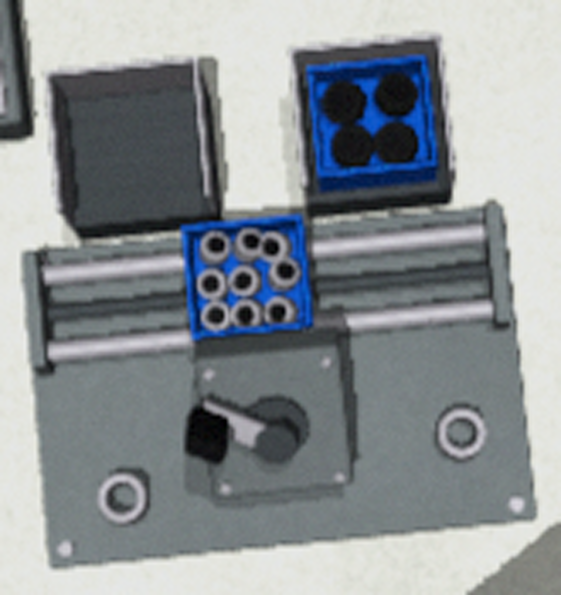

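View pics/scenec.png

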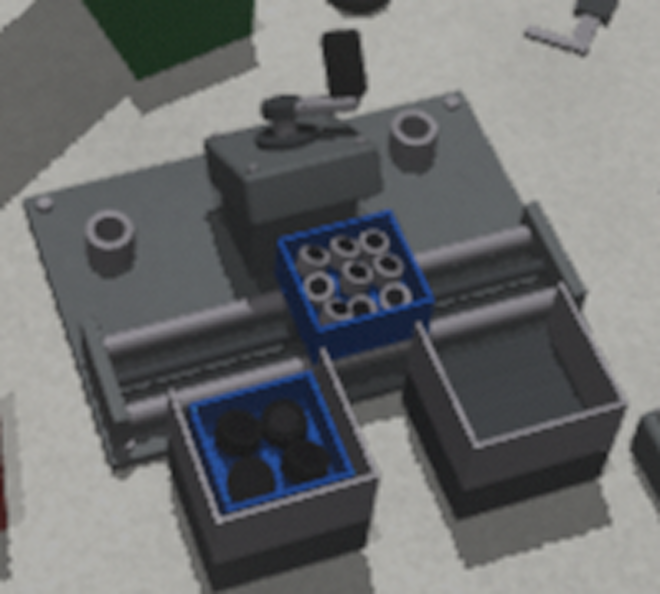

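The full bay is on -y and the empty bay on +y. The tray is near the middle and the grip is on the +y side of the hub. I'll triangulate these features from pixels read off the crops.

```bash
cat > h.py <<'E'
import numpy as np
from rig import camera_info
C={n:camera_info(n) for n in("scene","top")}
def ray(n,p):
    M=np.array(C[n]["cam_to_world"]); d=np.linalg.inv(C[n]["mtx"])@[p[0],p[1],1]; d=M[:3,:3]@d
    return M[:3,3],d/np.linalg.norm(d)
def plane(n,p,z):
    o,d=ray(n,p); return o+d*(z-o[2])/d[2]
def tri(pt,ps):
    a,d=ray("top",pt); b,e=ray("scene",ps)
    s=np.linalg.lstsq(np.c_[d,-e],b-a,rcond=None)[0]; u,v=a+d*s[0],b+e*s[1]
    return (u+v)/2,np.linalg.norm(u-v)
def proj(n,P):
    M=np.linalg.inv(C[n]["cam_to_world"]); q=C[n]["mtx"]@(M[:3,:3]@P+M[:3,3]); return q[:2]/q[2]
T=lambda p:(p[0]/3.4+195-.35,p[1]/3.4+95-.35)
S=lambda p:(p[0]/3.3+270-.35,p[1]/3.3+215-.35)
E
python3 - <<'E'
from h import *
np.set_printoptions(precision=4,suppress=True)
for k,a,b in [("screw-y",(517,504),(45,203)),("screw+y",(65,549),(453,101)),
 ("tr back+y",(182,226),(433,300)),("tr back-y",(303,216),(322,328)),("tr fr-y",(313,326),(280,240)),("tr fr+y",(192,338),(392,212)),
 ("bayE back+y",(50,75),(622,403)),("bayE back-y",(213,60),(475,445)),("casescrew fr-y",(340,478),(0,0)),
 ("bayF back+y",(292,50),(376,480)),("bayF back-y",(440,38),(220,520)),("grip top",(208,430),(340,33)),("hubtop",(278,437),(280,105)),("bush+y top",(124,494),(414,128)),("bush-y top",(462,432),(110,230))]:
    p,e=tri(T(a),S(b)); print(k,p,round(e,4))
for k,p in [("bayE fr+y",(562,290)),("bayE fr-y",(418,327)),("bayE b+y",(622,403)),("bayE b-y",(475,445))]: print(k,plane("scene",S(p),.106))
for k,p in [("cs",(340,478)),("cs",(226,490)),("cs",(209,374)),("cs",(326,362))]: print(k,plane("top",T(p),.077 if p[1]>400 else .135))
E
```

```text
screw-y [ 0.5379 -0.1121  0.0127] 0.0006
screw+y [0.5119 0.2382 0.014 ] 0.0001
tr back+y [0.7443 0.1345 0.093 ] 0.0012
tr back-y [0.7498 0.0473 0.0951] 0.0045
tr fr-y [0.6675 0.0408 0.0911] 0.0021
tr fr+y [0.6609 0.1297 0.0896] 0.0006
bayE back+y [0.8587 0.2301 0.1021] 0.0001
bayE back-y [0.8676 0.1144 0.1063] 0.0119
casescrew fr-y [ 0.5325 -0.0567  0.2464] 0.1501
bayF back+y [0.8745 0.0503 0.0986] 0.0002
bayF back-y [ 0.8802 -0.059   0.1015] 0.0022
grip top [0.577  0.1068 0.2036] 0.0017
hubtop [0.5795 0.0642 0.1363] 0.0008
bush+y top [0.551  0.1885 0.0395] 0.0001
bush-y top [ 0.5923 -0.0703  0.0366] 0.0001
bayE fr+y [0.7648 0.2218 0.106 ]
bayE fr-y [0.7712 0.1124 0.106 ]
bayE b+y [0.8607 0.2285 0.106 ]
bayE b-y [0.8684 0.1205 0.106 ]
cs [0.5552 0.0228 0.077 ]
cs [0.5485 0.1075 0.077 ]
cs [0.6264 0.1129 0.135 ]
cs [0.6329 0.0292 0.135 ]
```

```bash
cat >> h.py <<'E'
yaw=np.radians(4.24); R=np.array([[np.cos(yaw),-np.sin(yaw),0],[np.sin(yaw),np.cos(yaw),0],[0,0,1]])
r35=np.radians(35); AX=np.array([-np.sin(r35),0,np.cos(r35)]); U=np.array([np.cos(r35),0,np.sin(r35)]); Y=np.array([0,1.,0])
X0,Y0=.598,.0241
def hub(): return np.array([X0,Y0,.110])+.063*AX
def grip(th): return hub()+.052*(np.cos(th)*U+np.sin(th)*Y)   # shuttle-axes coords, world = R@
E
python3 - <<'E'
from h import *; import cv2
im={n:cv2.imread(f"pics/{n}0.png") for n in C}
out=[]
for n,(x,y) in {"top":(235,190),"scene":(335,218)}.items():
    a=cv2.resize(im[n][y:y+60,x:x+66],None,fx=6,fy=6,interpolation=cv2.INTER_CUBIC)
    def dot(P,c):
        q=(proj(n,R@P)-[x,y]+.5)*6; cv2.circle(a,(int(q[0]),int(q[1])),2,c,-1)
    o=np.array([X0,Y0,.110])
    dot(o+.032*AX,(0,255,255))
    for t,c in((50,(0,0,255)),(60,(0,255,0))):
        t=np.radians(t); x_=np.cos(t)*U+np.sin(t)*Y; y_=np.cross(AX,x_)
        for h in(.018,-.032):
            for i in(-1,1):
                for j in(-1,1): dot(grip(t)+h*AX+i*.014*x_+j*.008*y_,c)
    out.append(a)
cv2.imwrite("pics/ov.png",np.hstack(out))
E
```

```text
(no output)
```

View pics/ov.png

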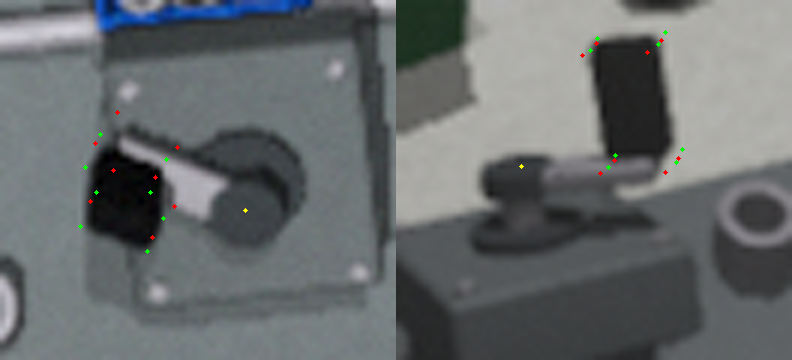

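The overlay agrees with the picture to about 1.5 mm: grip at (125,195) in the left panel and (630,100) in the right. The crank angle is about 61°, which also matches the tray offset of about 11.6 mm. The bay offset is about +86 mm, so the crank needs about +382°.

```bash
sed -i 's/^X0,Y0=.*/X0,Y0=.598,.0235/' h.py
cat >> h.py <<'E'
from scipy.spatial.transform import Rotation as Ro
def pose(th,phi,back=0.):  # TCP so that grasp point is `back` m out of crank_grip; tool x at angle phi, z into face
    th,phi=np.radians([th,phi]); x=np.cos(phi)*U+np.sin(phi)*Y; z=-AX
    return R@(grip(th)+(back-.019)*AX), R@np.c_[x,np.cross(z,x),z]
def delta(p,Q,p0,Q0):
    return np.r_[Q0.T@(p-p0)/.15, Ro.from_matrix(Q0.T@Q).as_rotvec()/(2*np.pi)]
E
python3 - <<'E'
from h import *; from rig import telemetry
np.set_printoptions(precision=4,suppress=True)
s=telemetry.read_state(); p0,Q0=s["position"],s["tcp_rot"]
p,Q=pose(61,61,.10); print(p,delta(p,Q,p0,Q0), pose(61,61)[0])
# after pure translations in current frame, split 5
d=delta(p,Q,p0,Q0); print(np.linalg.norm(d[:3])*.15, d[:3]/4)
E
```

```text
[0.5295 0.1084 0.2424] [ 3.5313 -3.451  -0.1306 -0.064   0.0761 -0.1138] [0.5867 0.1127 0.1605]
0.740893256768934 [ 0.8828 -0.8628 -0.0326]
```

Call:
carry_out:
  deltas:
    - [[0.08,-0.08,-0.06,0,0,0,-1],[0.18,-0.17,-0.12,0,0,0,-1],[0.28,-0.27,-0.18,0,0,0,-1],[0.38,-0.37,-0.24,0,0,0,-1],[0.48,-0.47,-0.3,0,0,0,-1],[0.58,-0.57,-0.36,0,0,0,-1],[0.68,-0.67,-0.4,0,0,0,-1],[0.78,-0.77,-0.4,0,0,0,-1],[0.88,-0.86,-0.4,0,0,0,-1],[0.98,-0.96,-0.4,0,0,0,-1]]

```text
time_s: 0.93
position: [0.3233, -0.3845, 0.2824]
tcp_rot: [[0.921, 0.39, -0.0], [0.39, -0.921, 0.0], [0.0, -0.0, -1.0]]
force: [0.0, 0.2, 0.1]
opening: 0.997
grasp_force: 0.0
```

Call:
carry_out:
  deltas:
    - [[0.1,-0.1,0,0,0,0,-1],[0.2,-0.2,0,0,0,0,-1],[0.3,-0.3,0,0,0,0,-1],[0.4,-0.4,0,0,0,0,-1],[0.5,-0.5,0,0,0,0,-1],[0.6,-0.6,0,0,0,0,-1],[0.7,-0.7,0,0,0,0,-1],[0.8,-0.8,0,0,0,0,-1],[0.9,-0.9,0,0,0,0,-1],[0.98,-0.96,0,0,0,0,-1]]

```text
time_s: 1.77
position: [0.4019, -0.1934, 0.2822]
tcp_rot: [[0.92, 0.391, -0.001], [0.391, -0.92, 0.002], [-0.0, -0.002, -1.0]]
force: [1.2, 0.5, 0.2]
opening: 0.996
grasp_force: 0.0
```

Call:
carry_out:
  deltas:
    - [[0.1,-0.1,0,0,0,0,-1],[0.2,-0.2,0,0,0,0,-1],[0.3,-0.3,0,0,0,0,-1],[0.4,-0.4,0,0,0,0,-1],[0.5,-0.5,0,0,0,0,-1],[0.6,-0.6,0,0,0,0,-1],[0.7,-0.7,0,0,0,0,-1],[0.78,-0.76,0,0,0,0,-1],[0.78,-0.76,0,0,0,0,-1],[0.78,-0.76,0,0,0,0,-1]]

```text
time_s: 2.6
position: [0.4652, -0.0444, 0.2822]
tcp_rot: [[0.92, 0.392, -0.001], [0.392, -0.92, -0.0], [-0.001, -0.0, -1.0]]
force: [-0.4, -0.2, -0.1]
opening: 1.001
grasp_force: 0.0
```

```bash
cat > d.py <<'E'
import sys
from h import *; from rig import telemetry
np.set_printoptions(precision=4,suppress=True)
th,phi,b=map(float,sys.argv[1:4])
s=telemetry.read_state(); p,Q=pose(th,phi,b)
print(s["time_s"],s["position"],s["joint_positions"],s["force"],s["opening"]); print(delta(p,Q,s["position"],s["tcp_rot"]))
E
python3 d.py 61 61 .1
```

```text
2.6 [ 0.4652 -0.0444  0.2822] [-19.1796  13.597   99.3912  -0.0266  67.0576  47.7535] [-0.3505 -0.2117 -0.1146] 1.000554261655064
[ 0.7937 -0.7696  0.265  -0.0639  0.0764 -0.1134]
```

Call:
carry_out:
  deltas:
    - [[0.08,-0.08,0.0,-0.006,0.008,-0.011,-1],[0.17,-0.16,0.02,-0.013,0.016,-0.023,-1],[0.26,-0.25,0.05,-0.02,0.024,-0.035,-1],[0.35,-0.34,0.08,-0.027,0.032,-0.048,-1],[0.44,-0.43,0.12,-0.034,0.041,-0.06,-1],[0.53,-0.52,0.16,-0.042,0.05,-0.074,-1],[0.62,-0.6,0.2,-0.049,0.059,-0.087,-1],[0.71,-0.69,0.23,-0.057,0.068,-0.1,-1],[0.794,-0.77,0.265,-0.0639,0.0764,-0.1134,-1],[0.794,-0.77,0.265,-0.0639,0.0764,-0.1134,-1]]

```text
time_s: 3.43
position: [0.5278, 0.108, 0.2408]
tcp_rot: [[0.331, 0.752, 0.57], [0.902, -0.429, 0.042], [0.276, 0.501, -0.82]]
force: [-0.9, 0.0, -0.3]
opening: 0.998
grasp_force: 0.0
```

```bash
python3 d.py 61 61 0
python3 - <<'E'
from rig import *; import cv2,numpy as np
a=capture("top")[150:270,180:340,::-1];b=capture("scene")[150:290,300:480,::-1]
a=cv2.resize(a,(400,300),interpolation=cv2.INTER_CUBIC);b=cv2.resize(b,(386,300),interpolation=cv2.INTER_CUBIC)
cv2.imwrite("pics/pre.png",np.hstack([a,b]))
E
```

```text
3.4333 [0.5278 0.108  0.2408] [ -2.5707  14.1926 119.4453  18.4468  12.2773   5.2874] [-0.9166  0.0013 -0.2989] 0.9976605400982058
[ 0.0104  0.0138  0.6644 -0.0002  0.0002  0.0002]
```

View pics/pre.png

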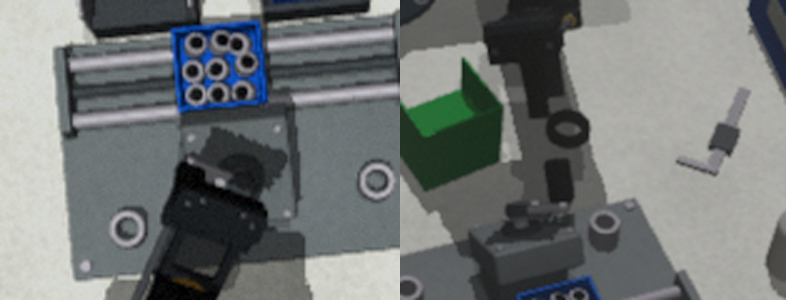

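The tool hangs over the grip as planned, but j5 is only 12° and falls towards 0, a wrist singularity, at the grasp. I'll fit a simple kinematic model from the logged states and plan a tilted grasp that avoids it.

```bash
cat > k.py <<'E'
import numpy as np
from scipy.optimize import least_squares
from scipy.spatial.transform import Rotation as Ro
D=[([-77.26365,30.27411,82.14714,0,67.68869,-10.22768],[.24372687,-.57482714,.22167495]),
([-19.1796,13.597,99.3912,-.0266,67.0576,47.7535],[.4652,-.0444,.2822]),
([-2.5707,14.1926,119.4453,18.4468,12.2773,5.2874],[.5278,.1080,.2408])]
def fk(q,P):
    a,h,L1,L2,e,Lt=P; j=np.radians(q)
    ry=lambda t:Ro.from_euler("y",t).as_matrix(); rz=lambda t:Ro.from_euler("z",t).as_matrix()
    A=rz(j[0]); F=ry(j[1]+j[2])
    w=np.array([a,0,h])+ry(j[1])@[0,0,L1]+F@[e,0,L2]
    W=F@rz(j[3])@ry(j[4])@rz(j[5]+np.pi/2)
    return A@(w+W@[0,0,Lt]),A@W
P0=np.array([.05,.4,.57,.35,0,.25])
def fit():
    return least_squares(lambda P:np.r_[np.concatenate([(fk(q,P)[0]-p)/.0005 for q,p in D]),(P-P0)/.1],P0)
LIM=np.array([[-176,176],[-43,126],[12.5,139.9],[-82,262],[0,151],[-163,163]])
def ik(p,Q,P,q0):
    f=lambda q:np.r_[(fk(q,P)[0]-p)*10,Ro.from_matrix(fk(q,P)[1].T@Q).as_rotvec()]
    s=least_squares(f,np.clip(q0,LIM[:,0]+1e-3,LIM[:,1]-1e-3),bounds=LIM.T,x_scale=30)
    return s.x,np.abs(s.fun).max()
E
python3 - <<'E'
from k import *; from rig import telemetry
np.set_printoptions(precision=4,suppress=True)
s=fit(); print(s.x,np.abs(s.fun[:9]*.0005).max())
print(fk(D[2][0],s.x)[1]-telemetry.read_state()["tcp_rot"])
E
```

```text
[-1.1524  4.0739  0.5411  2.3333  1.7192  1.8321] 0.10748412179934336
[[-0.0027  0.0012 -0.0001]
 [ 0.0013  0.0028  0.0006]
 [-0.0011  0.0006 -0.    ]]
```

```bash
sed -i 's/a,h,L1,L2,e,Lt=P/a,h,L1,L2,e,Lt,b=P/; s/np.array(\[a,0,h\])/np.array([a,b,h])/; s/^P0=.*/P0=np.array([.0,.3,.57,.4,0,.25,.111])/' k.py
python3 - <<'E'
from k import *
np.set_printoptions(precision=4,suppress=True)
s=fit(); print(s.x,s.fun[:9]*.0005); print(np.linalg.svd(s.jac)[1])
E
```

```text
[0.0005 0.2722 0.5881 0.3907 0.1132 0.3048 0.111 ] [ 0.  0. -0.  0. -0.  0.  0. -0. -0.]
[6707.7956 5036.2272 3464.7087 1123.1228  551.6723  267.1583   35.5964]
```

```bash
cat >> h.py <<'E'
RAISE=.003
def pose2(th,phi,al,back=0.):
    _,Q=pose(th,phi); Q=Q@Ro.from_euler("y",al,degrees=True).as_matrix()
    return R@(grip(np.radians(th))+RAISE*AX)+Q[:,2]*(.019-back), Q
E
python3 - <<'E'
from h import *; from k import *
P=fit().x
np.set_printoptions(precision=0,suppress=True,linewidth=200)
for al in(-20,-30):
  for off in(0,90,180,270):
    bad=[];row=[]
    for th in range(60,460,20):
        p,Q=pose2(th,th+off,al); best=None
        for j4 in(-60,30,120,210):
          for j6 in (-90,90):
            x,e=ik(p,Q,P,[0,30,115,j4,abs(al),j6])
            if e<1e-3: best=x; row.append((th,*x[[3,4,5]].round().astype(int))); break
          if best is not None: break
        if best is None: row.append((th,))
    print(al,off,*[str(tuple(int(v) for v in r)) for r in row])
E
```

```text
-20 0 (60, -44, 28, 77) (80, -71, 25, 87) (100, 255, 26, 104) (120, 223, 33, 115) (140, 200, 45, 115) (160, 181, 58, 104) (180,) (200,) (220, 128, 49, 66) (240, 107, 41, 68) (260, 84, 38, 75) (280, 64, 37, 80) (300, 46, 38, 83) (320, 31, 39, 83) (340, 17, 39, 81) (360, 4, 39, 78) (380, -9, 36, 75) (400, -25, 33, 74) (420, -44, 28, 77) (440, -71, 25, 87)
-20 90 (60, 199, 34, 103) (80, 181, 43, 97) (100, 165, 49, 85) (120, 149, 50, 71) (140, 133, 46, 61) (160, 114, 39, 56) (180, 93, 34, 58) (200, 70, 32, 63) (220, 49, 31, 67) (240, 31, 32, 68) (260, 15, 32, 68) (280, 1, 31, 66) (300, -14, 30, 64) (320, -30, 27, 64) (340, -50, 24, 67) (360, -76, 21, 76) (380, 252, 22, 90) (400, 222, 26, 101) (420, 199, 34, 103) (440, 181, 43, 97)
-20 180 (60, 113, 33, 80) (80, 95, 31, 77) (100, 77, 29, 76) (120, 59, 28, 75) (140, 42, 27, 74) (160, 25, 25, 73) (180, 8, 23, 72) (200, -11, 21, 73) (220, -34, 18, 77) (240, -62, 16, 87) (260,) (280, 235, 19, 111) (300, 211, 24, 115) (320, 192, 29, 112) (340, 176, 33, 106) (360, 160, 36, 98) (380, 145, 36, 90) (400, 129, 35, 84) (420, 113, 33, 80) (440, 95, 3
[... 1134 characters left out ...]
 70, 41, 78) (120, 51, 41, 80) (140, 34, 40, 80) (160, 18, 40, 80) (180, 1, 38, 79) (200, -15, 36, 78) (220, -35, 33, 80) (240, -57, 30, 86) (260,) (280, 247, 33, 106) (300, 222, 39, 111) (320, 200, 47, 109) (340, 182, 54, 102) (360, 164, 57, 92) (380, 146, 56, 83) (400, 128, 52, 77) (420, 109, 47, 75) (440, 90, 43, 76)
-30 270 (60, 21, 49, 90) (80, 8, 48, 87) (100, -7, 45, 85) (120, -23, 41, 85) (140, -44, 36, 89) (160, -70, 33, 99) (180, 258, 35, 113) (200, 228, 45, 123) (220, 204, 59, 121) (240, 184, 72, 110) (260, 164, 75, 93) (280, 145, 67, 82) (300, 126, 58, 79) (320, 106, 51, 81) (340, 86, 47, 86) (360, 67, 47, 90) (380, 51, 48, 92) (400, 36, 49, 91) (420, 21, 49, 90) (440, 8, 48, 87)
```

```bash
cat > d2.py <<'E'
# usage: d2.py th phi al back [th phi al back ...] : chained deltas from the present pose, with predicted joints
import sys
from h import *; from k import *; from rig import telemetry
np.set_printoptions(precision=4,suppress=True,linewidth=160)
P=fit().x; s=telemetry.read_state(); p0,Q0,q=s["position"],s["tcp_rot"],s["joint_positions"]
print(s["time_s"],p0,q.round(1),s["force"].round(1),round(s["opening"],3),s["grasp_force"], "fk err",fk(q,P)[0]-p0)
v=np.array(sys.argv[1:],float).reshape(-1,4)
for a in v:
    p,Q=pose2(*a); d=delta(p,Q,p0,Q0); q,e=ik(p,Q,P,q); print(a,d,"rot",round(np.linalg.norm(d[3:])*360),"q",q.round(1),e<1e-3); p0,Q0=p,Q
E
python3 d2.py 61 1 -15 .1 61 -59 -20 .1 61 -119 -20 .09 61 -119 -20 0
echo; python3 d2.py 61 1 20 .1 61 -59 -20 .1 61 -119 -20 .09
```

```text
3.5333 [0.5287 0.1074 0.2415] [ -2.6  14.2 119.3  18.2  12.4   5.7] [-0.1  0.2  0.3] 1.005 0.0 fk err [ 0. -0.  0.]
[ 61.    1.  -15.    0.1] [ 0.0794  0.125  -0.0035  0.0218 -0.0374  0.1654] rot 62 q [ -0.9  16.  104.7   2.4  39.4  82.3] True
[ 61.  -59.  -20.    0.1] [-0.0421  0.1599  0.026   0.0501 -0.0126  0.159 ] rot 60 q [-16.6  16.5 109.6  37.1  43.4  97.8] True
[  61.   -119.    -20.      0.09] [-0.0761  0.1402  0.0944  0.057  -0.      0.1566] rot 60 q [-23.   20.2 128.3  94.2  35.2  92.1] True
[  61. -119.  -20.    0.] [-0.  -0.   0.6  0.   0.   0. ] rot 0 q [-14.8  31.6 123.3 111.9  32.8  79.4] True

3.5333 [0.5287 0.1074 0.2415] [ -2.6  14.2 119.3  18.2  12.4   5.7] [-0.1  0.2  0.3] 1.005 0.0 fk err [ 0. -0.  0.]
[61.   1.  20.   0.1] [-0.0833 -0.1557  0.0113 -0.029   0.0508  0.1646] rot 63 q [ -5.6  24.7 138.7 166.5  38.7 -86. ] True
[ 61.  -59.  -20.    0.1] [ 0.2603  0.1599  0.0948  0.     -0.1006  0.1698] rot 71 q [-16.6  16.5 109.6  37.1  43.4  97.8] True
[  61.   -119.    -20.      0.09] [-0.0761  0.1402  0.0944  0.057  -0.      0.1566] rot 60 q [-23.   20.2 128.3  94.2  35.2  92.1] True
```

Call:
carry_out:
  deltas:
    - [[0.009,0.014,0,0.0024,-0.0042,0.018,-0.6],[0.018,0.028,0,0.0048,-0.0083,0.037,-0.6],[0.026,0.042,0,0.0073,-0.0125,0.055,-0.6],[0.035,0.056,0,0.0097,-0.0166,0.0735,-0.6],[0.044,0.07,0,0.012,-0.021,0.092,-0.6],[0.053,0.083,0,0.0145,-0.025,0.11,-0.6],[0.062,0.097,0,0.017,-0.029,0.1286,-0.6],[0.07,0.111,0,0.0194,-0.0332,0.147,-0.6],[0.079,0.125,-0.0035,0.0218,-0.0374,0.1654,-0.6],[0.079,0.125,-0.0035,0.0218,-0.0374,0.1654,-0.6]]

```text
time_s: 4.37
position: [0.55, 0.1087, 0.2577]
tcp_rot: [[0.934, 0.081, 0.347], [0.079, -0.997, 0.02], [0.347, 0.009, -0.938]]
force: [0.8, 0.2, 0.0]
opening: 0.797
grasp_force: 0.0
```

Call:
carry_out:
  deltas:
    - [[-0.005,0.018,0.003,0.0056,-0.0014,0.0177,-0.6],[-0.009,0.036,0.006,0.011,-0.0028,0.035,-0.6],[-0.014,0.053,0.009,0.0167,-0.0042,0.053,-0.6],[-0.019,0.071,0.012,0.022,-0.0056,0.071,-0.6],[-0.023,0.089,0.014,0.028,-0.007,0.088,-0.6],[-0.028,0.107,0.017,0.033,-0.0084,0.106,-0.6],[-0.033,0.124,0.02,0.039,-0.0098,0.124,-0.6],[-0.037,0.142,0.023,0.0445,-0.0112,0.141,-0.6],[-0.0421,0.16,0.026,0.0501,-0.0126,0.159,-0.6],[-0.0421,0.16,0.026,0.0501,-0.0126,0.159,-0.6]]

```text
time_s: 5.2
position: [0.545, 0.0836, 0.2499]
tcp_rot: [[0.646, -0.665, 0.375], [-0.763, -0.561, 0.32], [-0.003, -0.493, -0.87]]
force: [-0.9, 0.6, 0.6]
opening: 0.798
grasp_force: 0.0
```

Call:
carry_out:
  deltas:
    - [[-0.008,0.016,0.01,0.0063,0,0.0174,-0.6],[-0.017,0.031,0.02,0.0127,0,0.035,-0.6],[-0.025,0.047,0.03,0.019,0,0.052,-0.6],[-0.034,0.062,0.04,0.025,0,0.07,-0.6],[-0.042,0.078,0.05,0.0317,0,0.087,-0.6],[-0.051,0.093,0.06,0.038,0,0.104,-0.6],[-0.059,0.109,0.07,0.044,0,0.122,-0.6],[-0.068,0.125,0.08,0.051,0,0.139,-0.6],[-0.0761,0.1402,0.0944,0.057,0,0.1566,-0.6],[-0.0761,0.1402,0.0944,0.057,0,0.1566,-0.6]]

```text
time_s: 6.03
position: [0.5275, 0.088, 0.2265]
tcp_rot: [[-0.116, -0.751, 0.65], [-0.832, 0.431, 0.349], [-0.543, -0.501, -0.674]]
force: [-1.5, -0.2, 0.3]
opening: 0.8
grasp_force: 0.0
```

```bash
python3 d2.py 61 -119 -20 0
python3 - <<'E'
from rig import *; import cv2,numpy as np
a=capture("top")[150:270,180:340,::-1];b=capture("scene")[150:290,300:480,::-1]
a=cv2.resize(a,(400,300),interpolation=cv2.INTER_CUBIC);b=cv2.resize(b,(386,300),interpolation=cv2.INTER_CUBIC)
cv2.imwrite("pics/pre2.png",np.hstack([a,b]))
E
```

```text
6.0333 [0.5275 0.088  0.2265] [-23.   20.2 128.3  94.2  35.2  92.2] [-1.5 -0.2  0.3] 0.8 0.0 fk err [ 0.0003 -0.0005 -0.0001]
[  61. -119.  -20.    0.] [ 0.0063 -0.0051  0.6     0.0001  0.0002 -0.0002] rot 0 q [-14.8  31.6 123.3 111.9  32.8  79.4] True
```

View pics/pre2.png

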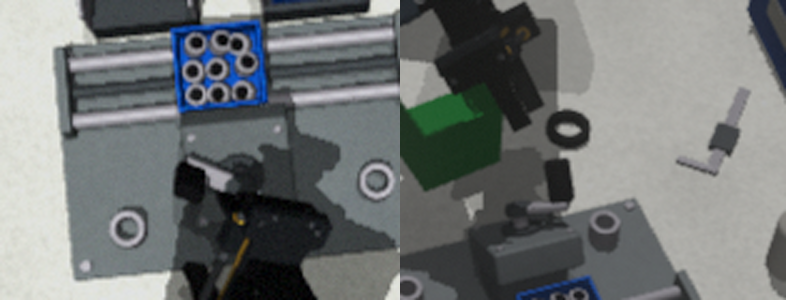

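Call:
carry_out:
  deltas:
    - [[0.006,-0.005,0.06,0,0,0,-0.6],[0.006,-0.005,0.13,0,0,0,-0.6],[0.006,-0.005,0.2,0,0,0,-0.6],[0.006,-0.005,0.27,0,0,0,-0.6],[0.006,-0.005,0.34,0,0,0,-0.6],[0.006,-0.005,0.41,0,0,0,-0.6],[0.006,-0.005,0.48,0,0,0,-0.6],[0.006,-0.005,0.54,0,0,0,-0.6],[0.006,-0.005,0.6,0,0,0,-0.6],[0.006,-0.005,0.6,0,0,0,-0.6]]

```text
time_s: 6.97
position: [0.5905, 0.118, 0.167]
tcp_rot: [[-0.11, -0.749, 0.653], [-0.834, 0.428, 0.35], [-0.541, -0.506, -0.671]]
force: [0.0, 0.4, -1.3]
opening: 0.804
grasp_force: 0.0
```

```bash
python3 d2.py 61 -119 -20 0
python3 - <<'E'
from rig import *; import cv2,numpy as np
a=capture("top")[160:250,210:310,::-1];b=capture("scene")[190:280,330:430,::-1]
a=cv2.resize(a,(400,360),interpolation=cv2.INTER_CUBIC);b=cv2.resize(b,(400,360),interpolation=cv2.INTER_CUBIC)
cv2.imwrite("pics/at.png",np.hstack([a,b]))
E
```

```text
6.9667 [0.5905 0.118  0.167 ] [-14.9  31.7 122.7 111.5  32.9  79.8] [ 0.   0.4 -1.3] 0.804 0.0 fk err [ 0.0005 -0.0004 -0.0002]
[  61. -119.  -20.    0.] [ 0.0055  0.0257 -0.0108 -0.0005  0.0005  0.0008] rot 0 q [-14.8  31.6 123.3 111.9  32.8  79.4] True
```

View pics/at.png

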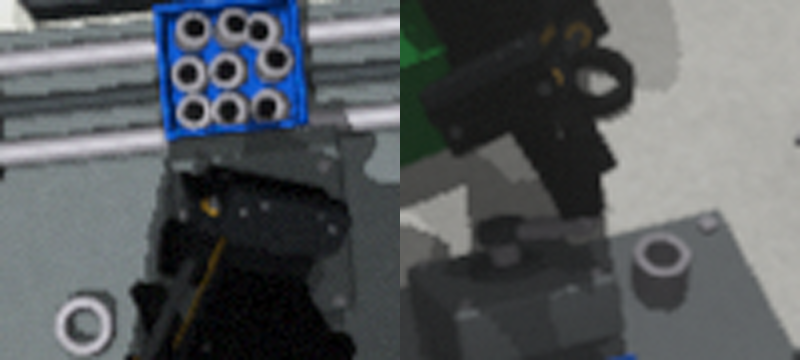

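The fingers straddle the grip at about (575,190) in the right panel, with no contact force. Closing now, with the small correction.

Call:
carry_out:
  deltas:
    - [[0.005,0.02,-0.01,0,0,0,-0.2],[0.005,0.02,-0.01,0,0,0,0.2],[0.005,0.02,-0.01,0,0,0,0.5],[0.005,0.02,-0.01,0,0,0,1],[0.005,0.02,-0.01,0,0,0,1],[0.005,0.02,-0.01,0,0,0,1],[0.005,0.02,-0.01,0,0,0,1],[0.005,0.02,-0.01,0,0,0,1],[0.005,0.02,-0.01,0,0,0,1],[0.005,0.02,-0.01,0,0,0,1]]

```text
time_s: 7.9
position: [0.5853, 0.1179, 0.1662]
tcp_rot: [[-0.114, -0.749, 0.653], [-0.832, 0.431, 0.349], [-0.543, -0.504, -0.672]]
force: [1.0, -0.0, -0.4]
opening: 0.179
grasp_force: 29.9
```

```bash
python3 d2.py 61 -119 -20 0
python3 - <<'E'
from h import *; np.set_printoptions(precision=4,suppress=True)
for off,al in((180,-20),(270,-20),(0,-20)):
  p0,Q0=pose2(0,off,al)
  print(off,[delta(*pose2(d,off+d,al),p0,Q0).round(4).tolist() for d in range(6,61,6)])
E
```

```text
7.9 [0.5853 0.1179 0.1662] [-15.   31.6 123.5 112.2  33.2  78.9] [ 1.  -0.  -0.4] 0.179 29.92949255028236 fk err [ 0.0005 -0.0004 -0.0002]
[  61. -119.  -20.    0.] [-0.0015 -0.0031  0.0084 -0.0004  0.0003  0.0001] rot 0 q [-14.8  31.6 123.3 111.9  32.8  79.4] True
180 [[0.002, 0.0408, -0.0007, -0.0057, -0.0, -0.0157], [0.008, 0.0811, -0.0029, -0.0114, -0.0, -0.0313], [0.0179, 0.1205, -0.0065, -0.0171, -0.0, -0.047], [0.0317, 0.1586, -0.0115, -0.0228, 0.0, -0.0626], [0.0491, 0.195, -0.0179, -0.0285, 0.0, -0.0783], [0.07, 0.2292, -0.0255, -0.0342, 0.0, -0.094], [0.0941, 0.261, -0.0343, -0.0399, -0.0, -0.1096], [0.1213, 0.2898, -0.0441, -0.0456, 0.0, -0.1253], [0.1511, 0.3155, -0.055, -0.0513, 0.0, -0.141], [0.1832, 0.3377, -0.0667, -0.057, 0.0, -0.1566]]
270 [[-0.0338, 0.0064, 0.0123, -0.0057, -0.0, -0.0157], [-0.0668, 0.0166, 0.0243, -0.0114, 0.0, -0.0313], [-0.0987, 0.0304, 0.0359, -0.0171, 0.0, -0.047], [-0.129, 0.0476, 0.0469, -0.0228, -0.0, -0.0626], [-0.1574, 0.0681, 0.0573, -0.0285, -0.0, -0.0783], [-0.1837, 0.0917, 0.0669, -0.0342, -0.0, -0.094], [-0.2075, 0.118, 0.0755, -0.0399, -0.0, -0.1096], [-0.2286, 0.1469, 0.0832, -0.0456, -0.0, -0.1253], [-0.2468, 0.1779, 0.0898, -0.0513, -0.0, -0.141], [-0.2618, 0.2109, 0.0953, -0.057, 0.0, -0.1566]]
0 [[-0.0016, -0.0317, 0.0006, -0.0057, 0.0, -0.0157], [-0.0062, -0.0631, 0.0023, -0.0114, 0.0, -0.0313], [-0.014, -0.0937, 0.0051, -0.0171, 0.0, -0.047], [-0.0246, -0.1234, 0.009, -0.0228, 0.0, -0.0626], [-0.0382, -0.1517, 0.0139, -0.0285, 0.0, -0.0783], [-0.0544, -0.1783, 0.0198, -0.0342, 0.0, -0.094], [-0.0732, -0.203, 0.0266, -0.0399, 0.0, -0.1096], [-0.0943, -0.2254, 0.0343, -0.0456, -0.0, -0.1253], [-0.1175, -0.2454, 0.0428, -0.0513, 0.0, -0.141], [-0.1425, -0.2627, 0.0519, -0.057, 0.0, -0.1566]]
```

Call:
carry_out:
  deltas:
    - [[0.002,0.0408,-0.0007,-0.0057,0,-0.0157,1],[0.008,0.0811,-0.0029,-0.0114,0,-0.0313,1],[0.0179,0.1205,-0.0065,-0.0171,0,-0.047,1],[0.0317,0.1586,-0.0115,-0.0228,0,-0.0626,1],[0.0491,0.195,-0.0179,-0.0285,0,-0.0783,1],[0.07,0.2292,-0.0255,-0.0342,0,-0.094,1],[0.0941,0.261,-0.0343,-0.0399,0,-0.1096,1],[0.1213,0.2898,-0.0441,-0.0456,0,-0.1253,1],[0.1511,0.3155,-0.055,-0.0513,0,-0.141,1],[0.1832,0.3377,-0.0667,-0.057,0,-0.1566,1]]

```text
time_s: 8.73
position: [0.5374, 0.1137, 0.1325]
tcp_rot: [[0.654, -0.658, 0.373], [-0.756, -0.569, 0.322], [0.0, -0.493, -0.87]]
force: [0.7, 2.2, 0.7]
opening: 0.181
grasp_force: 29.9
```

```bash
python3 d2.py 121 -59 -20 0
```

```text
8.7333 [0.5374 0.1137 0.1325] [-13.1  29.2 117.1  58.9  27.8  74.2] [0.7 2.2 0.7] 0.181 29.929113187270104 fk err [ 0.0005 -0.0004  0.    ]
[121. -59. -20.   0.] [ 0.0051 -0.0051  0.0058 -0.0003 -0.      0.0009] rot 0 q [-13.   29.3 117.   58.5  27.7  74.9] True
```

Call:
carry_out:
  deltas:
    - [[0.002,0.0408,-0.0007,-0.0057,0,-0.0157,1],[0.008,0.0811,-0.0029,-0.0114,0,-0.0313,1],[0.0179,0.1205,-0.0065,-0.0171,0,-0.047,1],[0.0317,0.1586,-0.0115,-0.0228,0,-0.0626,1],[0.0491,0.195,-0.0179,-0.0285,0,-0.0783,1],[0.07,0.2292,-0.0255,-0.0342,0,-0.094,1],[0.0941,0.261,-0.0343,-0.0399,0,-0.1096,1],[0.1213,0.2898,-0.0441,-0.0456,0,-0.1253,1],[0.1511,0.3155,-0.055,-0.0513,0,-0.141,1],[0.1832,0.3377,-0.0667,-0.057,0,-0.1566,1]]

```text
time_s: 9.57
position: [0.518, 0.061, 0.1162]
tcp_rot: [[0.961, 0.093, 0.261], [0.093, -0.996, 0.013], [0.261, 0.012, -0.965]]
force: [-0.6, 4.1, 0.2]
opening: 0.178
grasp_force: 29.9
```

Call:
carry_out:
  deltas:
    - [[0.002,0.0408,-0.0007,-0.0057,0,-0.0157,1],[0.008,0.0811,-0.0029,-0.0114,0,-0.0313,1],[0.0179,0.1205,-0.0065,-0.0171,0,-0.047,1],[0.0317,0.1586,-0.0115,-0.0228,0,-0.0626,1],[0.0491,0.195,-0.0179,-0.0285,0,-0.0783,1],[0.07,0.2292,-0.0255,-0.0342,0,-0.094,1],[0.0941,0.261,-0.0343,-0.0399,0,-0.1096,1],[0.1213,0.2898,-0.0441,-0.0456,0,-0.1253,1],[0.1511,0.3155,-0.055,-0.0513,0,-0.141,1],[0.1832,0.3377,-0.0667,-0.057,0,-0.1566,1]]

```text
time_s: 10.4
position: [0.5461, 0.013, 0.1333]
tcp_rot: [[0.503, 0.751, 0.428], [0.864, -0.426, -0.268], [-0.019, 0.504, -0.863]]
force: [-1.2, 0.3, 0.8]
opening: 0.184
grasp_force: 29.9
```

```bash
python3 d2.py 241 61 -20 0; for o in 0 270; do echo; python3 d2.py 241 61 -20 .09 241 $((241+o)) -20 .09 241 $((241+o)) -20 0;done
```

```text
10.4 [0.5461 0.013  0.1333] [ -2.2  29.4 116.9 -65.4  16.   88.7] [-1.2  0.3  0.8] 0.184 29.946613315914874 fk err [0.0004 0.0002 0.    ]
[241.  61. -20.   0.] [ 0.0046  0.0081  0.0055  0.0005 -0.0004  0.0006] rot 0 q [ -2.2  29.5 116.5 -64.   16.3  87.5] True

10.4 [0.5461 0.013  0.1333] [ -2.2  29.4 116.9 -65.4  16.   88.7] [-1.2  0.3  0.8] 0.184 29.946613315914874 fk err [0.0004 0.0002 0.    ]
[241.    61.   -20.     0.09] [ 0.006   0.0099 -0.5945  0.0005 -0.0004  0.0006] rot 0 q [  1.2  18.3 116.5 -41.1  24.9  66. ] True
[241.   241.   -20.     0.09] [-0.3043 -0.      0.1107  0.171   0.      0.4698] rot 180 q [-41.5  24.6 132.1  87.5  43.9  79.5] True
[241. 241. -20.   0.] [-0.   0.   0.6  0.   0.   0. ] rot 0 q [-30.8  35.8 127.9 105.6  41.   68.7] True

10.4 [0.5461 0.013  0.1333] [ -2.2  29.4 116.9 -65.4  16.   88.7] [-1.2  0.3  0.8] 0.184 29.946613315914874 fk err [0.0004 0.0002 0.    ]
[241.    61.   -20.     0.09] [ 0.006   0.0099 -0.5945  0.0005 -0.0004  0.0006] rot 0 q [  1.2  18.3 116.5 -41.1  24.9  66. ] True
[241.   511.   -20.     0.09] [-0.1521 -0.1619  0.0554 -0.0855  0.     -0.2349] rot 90 q [-10.1  16.8 128.5 -67.8   0.   -3.7] False
[241. 511. -20.   0.] [-0.   0.   0.6  0.   0.   0. ] rot 0 q [ -9.8  27.6 120.3 -66.6   0.   -4.6] False
```

Call:
carry_out:
  deltas:
    - [[0,0,0,0,0,0,0],[0,0,0,0,0,0,-0.6],[0,0,0,0,0,0,-0.6],[0,0,0,0,0,0,-0.6],[0,0,-0.1,0,0,0,-0.6],[0,0,-0.2,0,0,0,-0.6],[0,0,-0.3,0,0,0,-0.6],[0,0,-0.4,0,0,0,-0.6],[0,0,-0.5,0,0,0,-0.6],[0,0,-0.6,0,0,0,-0.6]]

```text
time_s: 11.23
position: [0.5077, 0.0366, 0.2117]
tcp_rot: [[0.508, 0.748, 0.426], [0.861, -0.432, -0.268], [-0.016, 0.503, -0.864]]
force: [0.3, 0.3, -0.1]
opening: 0.783
grasp_force: 0.0
```

```bash
python3 d2.py 241 1 -20 .09 241 -59 -20 .09 241 -119 -20 .09  241 -119 -20 .0
python3 - <<'E'
from h import *; from rig import capture; import cv2
im=capture("top"); m=cv2.inRange(cv2.cvtColor(im,cv2.COLOR_RGB2HSV),(105,150,60),(125,255,255)); m[:150]=0;m[200:]=0;m[:,:200]=0;m[:,345:]=0
c=max(cv2.findContours(m,0,2)[0],key=cv2.contourArea); r=cv2.minAreaRect(cv2.convexHull(c)); print(r); p=plane("top",r[0],.095); print(p,(R.T@p)[1]-Y0)
E
```

```text
11.2333 [0.5077 0.0366 0.2117] [  1.1  18.1 116.8 -41.2  24.7  66.2] [ 0.3  0.3 -0.1] 0.783 0.0 fk err [0.0002 0.0002 0.    ]
[241.     1.   -20.     0.09] [-0.0668  0.1459  0.0365  0.0571 -0.0004  0.1562] rot 60 q [-12.8  17.6 108.2   6.3  39.9  67.7] True
[241.   -59.   -20.     0.09] [-0.0761  0.1402  0.0277  0.057  -0.      0.1566] rot 60 q [-30.   19.1 114.5  41.8  44.2  79.4] True
[ 241.   -119.    -20.      0.09] [-0.0761  0.1402  0.0277  0.057  -0.      0.1566] rot 60 q [-41.5  24.6 132.1  87.5  43.9  79.5] True
[ 241. -119.  -20.    0.] [-0.   0.   0.6  0.   0.   0. ] rot 0 q [-30.8  35.8 127.9 105.6  41.   68.7] True
((253.41087341308594, 178.10891723632812), (36.119850158691406, 36.617366790771484), 84.2894058227539)
[0.70026843 0.12245757 0.095     ] 0.046848466636663304
```

Call:
carry_out:
  deltas:
    - [[-0.007,0.016,0.004,0.0063,0,0.0174,-0.6],[-0.015,0.032,0.008,0.0127,0,0.035,-0.6],[-0.022,0.048,0.012,0.019,0,0.052,-0.6],[-0.03,0.064,0.016,0.025,0,0.07,-0.6],[-0.037,0.08,0.02,0.0317,0,0.087,-0.6],[-0.045,0.097,0.024,0.038,0,0.104,-0.6],[-0.052,0.113,0.028,0.044,0,0.122,-0.6],[-0.06,0.13,0.032,0.051,0,0.139,-0.6],[-0.067,0.146,0.036,0.057,0,0.1564,-0.6],[-0.067,0.146,0.036,0.057,0,0.1564,-0.6]]

```text
time_s: 12.12
position: [0.5232, 0.015, 0.2178]
tcp_rot: [[0.961, 0.084, 0.263], [0.083, -0.996, 0.013], [0.263, 0.009, -0.965]]
force: [0.2, 0.4, -0.2]
opening: 0.801
grasp_force: 0.0
```

Call:
carry_out:
  deltas:
    - [[-0.008,0.016,0.003,0.0063,0,0.0174,-0.6],[-0.017,0.031,0.006,0.0127,0,0.035,-0.6],[-0.025,0.047,0.009,0.019,0,0.052,-0.6],[-0.034,0.062,0.012,0.025,0,0.07,-0.6],[-0.042,0.078,0.015,0.0317,0,0.087,-0.6],[-0.051,0.093,0.018,0.038,0,0.104,-0.6],[-0.059,0.109,0.022,0.044,0,0.122,-0.6],[-0.068,0.125,0.025,0.051,0,0.139,-0.6],[-0.0761,0.1402,0.0277,0.057,0,0.1566,-0.6],[-0.0761,0.1402,0.0277,0.057,0,0.1566,-0.6]]

```text
time_s: 12.95
position: [0.5123, -0.0055, 0.2096]
tcp_rot: [[0.65, -0.663, 0.372], [-0.76, -0.564, 0.322], [-0.004, -0.492, -0.871]]
force: [-0.9, -0.2, 0.1]
opening: 0.802
grasp_force: 0.0
```

Call:
carry_out:
  deltas:
    - [[-0.008,0.016,0.003,0.0063,0,0.0174,-0.6],[-0.017,0.031,0.006,0.0127,0,0.035,-0.6],[-0.025,0.047,0.009,0.019,0,0.052,-0.6],[-0.034,0.062,0.012,0.025,0,0.07,-0.6],[-0.042,0.078,0.015,0.0317,0,0.087,-0.6],[-0.051,0.093,0.018,0.038,0,0.104,-0.6],[-0.059,0.109,0.022,0.044,0,0.122,-0.6],[-0.068,0.125,0.025,0.051,0,0.139,-0.6],[-0.0761,0.1402,0.0277,0.057,0,0.1566,-0.6],[-0.0761,0.1402,0.0277,0.057,0,0.1566,-0.6]]

```text
time_s: 13.78
position: [0.492, -0.0051, 0.1957]
tcp_rot: [[-0.114, -0.752, 0.649], [-0.832, 0.429, 0.352], [-0.543, -0.5, -0.675]]
force: [-0.5, 1.0, -0.6]
opening: 0.799
grasp_force: 0.0
```

```bash
python3 d2.py 241 -119 -20 .0 301 -59 -20 0 361 1 -20 0 421 61 -20 0 443 83 -20 0
```

```text
13.7833 [ 0.492  -0.0051  0.1957] [-41.6  25.  132.3  87.6  44.   78.9] [-0.5  1.  -0.6] 0.799 0.0 fk err [ 0.0003 -0.0009 -0.0002]
[ 241. -119.  -20.    0.] [ 0.0028 -0.0197  0.5941  0.0005  0.0004  0.    ] rot 0 q [-30.8  35.8 127.9 105.6  41.   68.7] True
[301. -59. -20.   0.] [-0.1425 -0.2627  0.0519 -0.057   0.     -0.1566] rot 60 q [-21.7  28.4 108.   45.   38.1  82.9] True
[361.   1. -20.   0.] [-0.1425 -0.2627  0.0519 -0.057   0.     -0.1566] rot 60 q [-5.  27.5 99.2  3.3 38.5 77.5] True
[421.  61. -20.   0.] [-0.1425 -0.2627  0.0519 -0.057  -0.     -0.1566] rot 60 q [  9.5  29.2 106.8 -45.3  28.1  77.3] True
[443.  83. -20.   0.] [-0.0208 -0.1136  0.0076 -0.0209 -0.     -0.0574] rot 22 q [ 12.3  30.9 113.  -75.9  24.8  89.4] True
```

Call:
carry_out:
  deltas:
    - [[0.003,-0.02,0.06,0,0,0,-0.6],[0.003,-0.02,0.13,0,0,0,-0.6],[0.003,-0.02,0.2,0,0,0,-0.6],[0.003,-0.02,0.27,0,0,0,-0.6],[0.003,-0.02,0.34,0,0,0,-0.6],[0.003,-0.02,0.41,0,0,0,-0.6],[0.003,-0.02,0.48,0,0,0,-0.6],[0.003,-0.02,0.54,0,0,0,-0.6],[0.003,-0.02,0.59,0,0,0,-0.6],[0.003,-0.02,0.59,0,0,0,-0.6]]

```text
time_s: 14.62
position: [0.5556, 0.0231, 0.1381]
tcp_rot: [[-0.108, -0.751, 0.652], [-0.835, 0.425, 0.351], [-0.54, -0.506, -0.673]]
force: [1.0, 0.2, -0.5]
opening: 0.803
grasp_force: 0.0
```

```bash
python3 d2.py 241 -119 -20 .0
```

```text
14.6167 [0.5556 0.0231 0.1381] [-30.9  35.7 127.2 104.6  41.1  69.4] [ 1.   0.2 -0.5] 0.803 0.0 fk err [ 0.0005 -0.0008 -0.0002]
[ 241. -119.  -20.    0.] [-0.0009  0.0266 -0.0063 -0.0001  0.0005  0.0011] rot 0 q [-30.8  35.8 127.9 105.6  41.   68.7] True
```

Call:
carry_out:
  deltas:
    - [[0,0.012,0,0,0,0,-0.2],[0,0.012,0,0,0,0,0.2],[0,0.012,0,0,0,0,0.5],[0,0.012,0,0,0,0,1],[0,0.012,0,0,0,0,1],[0,0.012,0,0,0,0,1],[0,0.012,0,0,0,0,1],[0,0.012,0,0,0,0,1],[0,0.012,0,0,0,0,1],[0,0.012,0,0,0,0,1]]

```text
time_s: 15.45
position: [0.5511, 0.0237, 0.1369]
tcp_rot: [[-0.113, -0.752, 0.649], [-0.834, 0.427, 0.35], [-0.541, -0.502, -0.675]]
force: [-3.7, -0.1, -1.6]
opening: 0.178
grasp_force: 30.0
```

Call:
carry_out:
  deltas:
    - [[-0.0016,-0.0317,0.0006,-0.0057,0,-0.0157,1],[-0.0062,-0.0631,0.0023,-0.0114,0,-0.0313,1],[-0.014,-0.0937,0.0051,-0.0171,0,-0.047,1],[-0.0246,-0.1234,0.009,-0.0228,0,-0.0626,1],[-0.0382,-0.1517,0.0139,-0.0285,0,-0.0783,1],[-0.0544,-0.1783,0.0198,-0.0342,0,-0.094,1],[-0.0732,-0.203,0.0266,-0.0399,0,-0.1096,1],[-0.0943,-0.2254,0.0343,-0.0456,0,-0.1253,1],[-0.1175,-0.2454,0.0428,-0.0513,0,-0.141,1],[-0.1425,-0.2627,0.0519,-0.057,0,-0.1566,1]]

```text
time_s: 16.28
position: [0.5882, 0.0276, 0.163]
tcp_rot: [[0.655, -0.659, 0.369], [-0.756, -0.57, 0.323], [-0.002, -0.491, -0.871]]
force: [1.1, 2.1, -6.9]
opening: 0.18
grasp_force: 30.0
```

```bash
python3 d2.py 301 -59 -20 .0
```

```text
16.2833 [0.5882 0.0276 0.163 ] [-21.9  28.4 107.9  44.8  38.4  82.7] [ 1.1  2.1 -6.9] 0.18 30.014914149505785 fk err [ 0.0002 -0.0004  0.    ]
[301. -59. -20.   0.] [ 0.0014 -0.0055  0.0042  0.0002  0.0004  0.0008] rot 0 q [-21.7  28.4 108.   45.   38.1  82.9] True
```

Forces are small, so I'll continue to 421°.

Call:
carry_out:
  deltas:
    - [[-0.0016,-0.0317,0.0006,-0.0057,0,-0.0157,1],[-0.0062,-0.0631,0.0023,-0.0114,0,-0.0313,1],[-0.014,-0.0937,0.0051,-0.0171,0,-0.047,1],[-0.0246,-0.1234,0.009,-0.0228,0,-0.0626,1],[-0.0382,-0.1517,0.0139,-0.0285,0,-0.0783,1],[-0.0544,-0.1783,0.0198,-0.0342,0,-0.094,1],[-0.0732,-0.203,0.0266,-0.0399,0,-0.1096,1],[-0.0943,-0.2254,0.0343,-0.0456,0,-0.1253,1],[-0.1175,-0.2454,0.0428,-0.0513,0,-0.141,1],[-0.1425,-0.2627,0.0519,-0.057,0,-0.1566,1]]

```text
time_s: 17.12
position: [0.6034, 0.0689, 0.1758]
tcp_rot: [[0.962, 0.092, 0.258], [0.091, -0.996, 0.014], [0.258, 0.01, -0.966]]
force: [0.3, 2.0, -3.9]
opening: 0.183
grasp_force: 30.1
```

Call:
carry_out:
  deltas:
    - [[-0.0016,-0.0317,0.0006,-0.0057,0,-0.0157,1],[-0.0062,-0.0631,0.0023,-0.0114,0,-0.0313,1],[-0.014,-0.0937,0.0051,-0.0171,0,-0.047,1],[-0.0246,-0.1234,0.009,-0.0228,0,-0.0626,1],[-0.0382,-0.1517,0.0139,-0.0285,0,-0.0783,1],[-0.0544,-0.1783,0.0198,-0.0342,0,-0.094,1],[-0.0732,-0.203,0.0266,-0.0399,0,-0.1096,1],[-0.0943,-0.2254,0.0343,-0.0456,0,-0.1253,1],[-0.1175,-0.2454,0.0428,-0.0513,0,-0.141,1],[-0.1425,-0.2627,0.0519,-0.057,0,-0.1566,1]]

```text
time_s: 17.95
position: [0.5813, 0.107, 0.1623]
tcp_rot: [[0.504, 0.751, 0.427], [0.863, -0.429, -0.266], [-0.017, 0.503, -0.864]]
force: [-1.8, 2.7, -3.0]
opening: 0.184
grasp_force: 30.1
```

```bash
python3 d2.py 421 61 -20 .0
python3 - <<'E'
from h import *; from rig import capture; import cv2
a=capture("top");b=capture("scene")
for n,im,(x0,y0,x1,y1) in(("top",a,(200,150,345,200)),("scene",b,(355,260,470,345))):
    m=np.zeros((480,640),np.uint8); m[y0:y1,x0:x1]=cv2.inRange(cv2.cvtColor(im,cv2.COLOR_RGB2HSV),(105,150,60),(125,255,255))[y0:y1,x0:x1]
    c=max(cv2.findContours(m,0,2)[0],key=cv2.contourArea); r=cv2.minAreaRect(cv2.convexHull(c)); p=plane(n,r[0],.095); print(n,r,p,(R.T@p)[1]-Y0)
A=cv2.resize(a[95:195,195:315,::-1],(400,333),interpolation=cv2.INTER_CUBIC);B=cv2.resize(b[255:375,355:499,::-1],(400,333),interpolation=cv2.INTER_CUBIC)
cv2.imwrite("pics/p421.png",np.hstack([A,B]))
E
```

```text
17.95 [0.5813 0.107  0.1623] [  9.5  29.2 106.9 -45.5  27.9  77.4] [-1.8  2.7 -3. ] 0.184 30.064470863726456 fk err [0.0002 0.0003 0.    ]
[421.  61. -20.   0.] [ 0.0009  0.0044  0.0043  0.0002 -0.0006  0.0003] rot 0 q [  9.5  29.2 106.8 -45.3  28.1  77.3] True
top ((239.62574768066406, 179.6329803466797), (36.50687026977539, 36.89216613769531), 84.47245788574219) [0.69726829 0.15711096 0.095     ] 0.08162882096064528
scene ((405.50006103515625, 292.0000305175781), (42.48529052734375, 35.7770881652832), 63.43495178222656) [0.71103354 0.15644627 0.095     ] 0.07994823127434164
```

View pics/p421.png

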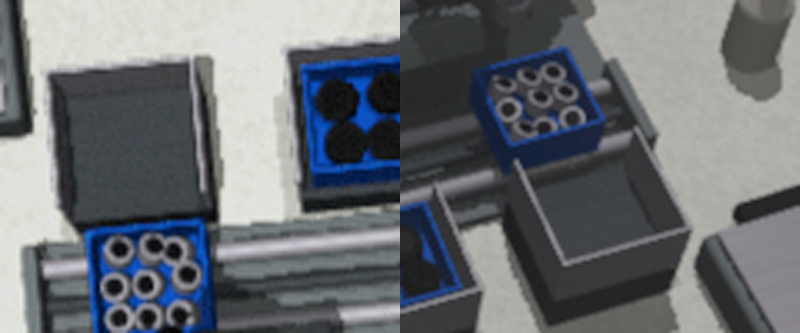

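The tray is nearly in front of the bay. In the right panel the bay's rim corners are at (517,162), (637,130), (688,230) and (567,264), and the tray's at (498,167), (605,120), (570,48) and (472,72).

Run:
```python
from h import *
np.set_printoptions(precision=4,suppress=True)
S2=lambda p:(p[0]/2.778+355-.3,p[1]/2.778+255-.3)
T2=lambda p:(p[0]/3.333+195-.3,p[1]/3.333+95-.3)
f=lambda n,p,z:(R.T@plane(n,p,z))[:2]-[X0,Y0]
for k,p,z in [("bay f-y",(517-400,162),.106),("bay f+y",(637-400,130),.106),("bay b+y",(688-400,230),.106),("bay b-y",(567-400,264),.106),("tr b-y",(98,167),.095),("tr b+y",(205,120),.095),("tr f+y",(170,48),.095),("tr f-y",(72,72),.095)]: print(k,f("scene",S2(p),z))
for k,p,z in [("bay b-y",(194,60),.106),("bay f-y",(206,190),.106),("bay out b-y",(213,57),.106),("bay b+y",(50,74),.106),("bay f+y",(58,200),.106),("floor f+y",(76,220),.048),("floor f-y",(215,212),.048),("tr b+y",(86,232),.095),("tr b-y",(207,222),.095)]: print("top",k,f("top",T2(p),z))
# bay_full rim for symmetry check, first crops
for k,p in [("full +y f",(322,352)),("full +y b",(376,480)),("full -y b",(220,520)),("full -y f",(172,392))]: print(k,f("scene",S(p),.106))
```

```text
bay f-y [0.1779 0.0334]
bay f+y [0.1785 0.1425]
bay b+y [0.279  0.1404]
bay b-y [0.2783 0.0348]
tr b-y [0.1715 0.0202]
tr b+y [0.1547 0.1256]
tr f+y [0.0748 0.128 ]
tr f-y [0.0735 0.0352]
top bay b-y [0.2736 0.032 ]
top bay f-y [0.173  0.0321]
top bay out b-y [0.2745 0.0175]
top bay b+y [0.2735 0.1411]
top bay f+y [0.1764 0.1432]
top floor f+y [0.1747 0.1398]
top floor f-y [0.1703 0.0311]
top tr b+y [0.1527 0.126 ]
top tr b-y [0.1513 0.0344]
full +y f [ 0.1785 -0.0396]
full +y b [ 0.2813 -0.0402]
full -y b [ 0.2779 -0.1472]
full -y f [ 0.1778 -0.1481]
```

Call:
carry_out:
  deltas:
    - [[0,0,0,0,0,0,0],[0,0,0,0,0,0,-0.5],[0,0,0,0,0,0,-0.5],[0,0,0,0,0,0,-0.5],[0,0,-0.1,0,0,0,-0.5],[0,0,-0.2,0,0,0,-0.5],[0,0,-0.3,0,0,0,-0.3],[0,0,-0.4,0,0,0,-0.3],[0,0,-0.5,0,0,0,-0.3],[0,0,-0.6,0,0,0,-0.3]]

```text
time_s: 18.88
position: [0.5439, 0.1288, 0.2417]
tcp_rot: [[0.508, 0.749, 0.426], [0.861, -0.431, -0.269], [-0.017, 0.504, -0.864]]
force: [0.0, -0.6, 0.3]
opening: 0.649
grasp_force: 0.0
```

```bash
python3 d2.py 421 16 -20 .09 421 -29 -20 .09 421 -29 -20 .0
python3 - <<'E'
from h import *; np.set_printoptions(precision=4,suppress=True)
p0,Q0=pose2(0,270,-20)
print([delta(*pose2(d,270+d,-20),p0,Q0).round(4).tolist() for d in range(4,37,4)])
E
```

```text
18.8833 [0.5439 0.1288 0.2417] [ 13.2  19.9 105.9 -36.   37.6  69.2] [ 0.  -0.6  0.3] 0.649 0.0 fk err [-0.      0.0003 -0.    ]
[421.    16.   -20.     0.09] [-0.0325  0.1033  0.0233  0.043  -0.0003  0.1173] rot 45 q [  3.4  19.  100.2  -7.3  45.2  79.3] True
[421.   -29.   -20.     0.09] [-0.0446  0.1145  0.0162  0.0428 -0.      0.1175] rot 45 q [ -8.6  18.  103.3  18.6  45.4  91.7] True
[421. -29. -20.   0.] [-0.  -0.   0.6  0.   0.   0. ] rot 0 q [ -6.2  27.5 104.8  22.5  34.4  88.5] True
[[-0.0226, 0.0039, 0.0082, -0.0038, -0.0, -0.0104], [-0.0449, 0.0094, 0.0164, -0.0076, -0.0, -0.0209], [-0.0668, 0.0166, 0.0243, -0.0114, 0.0, -0.0313], [-0.0882, 0.0254, 0.0321, -0.0152, -0.0, -0.0418], [-0.109, 0.0357, 0.0397, -0.019, -0.0, -0.0522], [-0.129, 0.0476, 0.0469, -0.0228, -0.0, -0.0626], [-0.1482, 0.0609, 0.0539, -0.0266, 0.0, -0.0731], [-0.1664, 0.0756, 0.0606, -0.0304, 0.0, -0.0835], [-0.1837, 0.0917, 0.0669, -0.0342, -0.0, -0.094]]
```

Call:
carry_out:
  deltas:
    - [[-0.004,0.013,0.003,0.0054,0,0.0147,-0.3],[-0.008,0.026,0.006,0.0108,0,0.0293,-0.3],[-0.012,0.039,0.009,0.0161,0,0.044,-0.3],[-0.016,0.052,0.012,0.0215,0,0.0587,-0.3],[-0.02,0.065,0.015,0.0269,0,0.0733,-0.3],[-0.024,0.077,0.018,0.0323,0,0.088,-0.3],[-0.028,0.09,0.02,0.0376,0,0.1026,-0.3],[-0.0325,0.1033,0.0233,0.043,0,0.1173,-0.3],[-0.0325,0.1033,0.0233,0.043,0,0.1173,-0.3],[-0.0325,0.1033,0.0233,0.043,0,0.1173,-0.3]]

```text
time_s: 19.72
position: [0.555, 0.1165, 0.246]
tcp_rot: [[0.913, 0.298, 0.278], [0.329, -0.941, -0.074], [0.24, 0.159, -0.958]]
force: [0.5, 0.3, -0.5]
opening: 0.651
grasp_force: 0.0
```

Call:
carry_out:
  deltas:
    - [[-0.006,0.014,0.002,0.0054,0,0.0147,-0.3],[-0.011,0.029,0.004,0.0107,0,0.0294,-0.3],[-0.017,0.043,0.006,0.0161,0,0.0441,-0.3],[-0.022,0.057,0.008,0.0214,0,0.0588,-0.3],[-0.028,0.072,0.01,0.0268,0,0.0734,-0.3],[-0.033,0.086,0.012,0.0321,0,0.0881,-0.3],[-0.039,0.1,0.014,0.0375,0,0.1028,-0.3],[-0.0446,0.1145,0.0162,0.0428,0,0.1175,-0.3],[-0.0446,0.1145,0.0162,0.0428,0,0.1175,-0.3],[-0.0446,0.1145,0.0162,0.0428,0,0.1175,-0.3]]

```text
time_s: 20.55
position: [0.5539, 0.0988, 0.2442]
tcp_rot: [[0.902, -0.327, 0.281], [-0.386, -0.903, 0.188], [0.192, -0.278, -0.941]]
force: [0.7, 0.4, 0.0]
opening: 0.647
grasp_force: 0.0
```

```bash
python3 d2.py 421 -29 -20 .0
```

```text
20.55 [0.5539 0.0988 0.2442] [ -8.6  18.  103.4  18.7  45.3  91.3] [0.7 0.4 0. ] 0.647 0.0 fk err [-0.     -0.0001  0.    ]
[421. -29. -20.   0.] [ 0.0044 -0.0001  0.5929 -0.0001  0.      0.0007] rot 0 q [ -6.2  27.5 104.8  22.5  34.4  88.5] True
```

Call:
carry_out:
  deltas:
    - [[0.004,0,0.06,0,0,0,-0.3],[0.004,0,0.13,0,0,0,-0.3],[0.004,0,0.2,0,0,0,-0.3],[0.004,0,0.27,0,0,0,-0.3],[0.004,0,0.34,0,0,0,-0.3],[0.004,0,0.41,0,0,0,-0.3],[0.004,0,0.48,0,0,0,-0.3],[0.004,0,0.54,0,0,0,-0.3],[0.004,0,0.59,0,0,0,-0.3],[0.004,0,0.59,0,0,0,-0.3]]

```text
time_s: 21.38
position: [0.5795, 0.1158, 0.1596]
tcp_rot: [[0.902, -0.329, 0.279], [-0.388, -0.902, 0.189], [0.19, -0.279, -0.941]]
force: [0.1, 0.3, -1.2]
opening: 0.648
grasp_force: 0.0
```

Call:
carry_out:
  deltas:
    - [[0,0,0,0,0,0,0],[0,0,0,0,0,0,0.3],[0,0,0,0,0,0,1],[0,0,0,0,0,0,1],[0,0,0,0,0,0,1],[0,0,0,0,0,0,1],[0,0,0,0,0,0,1],[0,0,0,0,0,0,1],[0,0,0,0,0,0,1],[0,0,0,0,0,0,1]]

```text
time_s: 22.22
position: [0.5797, 0.1144, 0.1616]
tcp_rot: [[0.901, -0.328, 0.282], [-0.387, -0.903, 0.187], [0.193, -0.278, -0.941]]
force: [-2.3, -5.0, 1.8]
opening: 0.318
grasp_force: 30.0
```

Call:
carry_out:
  deltas:
    - [[-0.0226,0.0039,0.0082,-0.0038,0,-0.0104,1],[-0.0449,0.0094,0.0164,-0.0076,0,-0.0209,1],[-0.0668,0.0166,0.0243,-0.0114,0,-0.0313,1],[-0.0882,0.0254,0.0321,-0.0152,0,-0.0418,1],[-0.109,0.0357,0.0397,-0.019,0,-0.0522,1],[-0.129,0.0476,0.0469,-0.0228,0,-0.0626,1],[-0.1482,0.0609,0.0539,-0.0266,0,-0.0731,1],[-0.1664,0.0756,0.0606,-0.0304,0,-0.0835,1],[-0.1664,0.0756,0.0606,-0.0304,0,-0.0835,1],[-0.1664,0.0756,0.0606,-0.0304,0,-0.0835,1]]

```text
time_s: 23.05
position: [0.5561, 0.1167, 0.1452]
tcp_rot: [[0.958, 0.119, 0.261], [0.122, -0.993, 0.003], [0.26, 0.029, -0.965]]
force: [-1.4, -0.5, 4.1]
opening: 0.324
grasp_force: 30.0
```

Call:
carry_out:
  deltas:
    - [[0,0,0,0,0,0,0.2],[0,0,0,0,0,0,-0.3],[0,0,0,0,0,0,-0.3],[0,0,0,0,0,0,-0.3],[0,0,-0.1,0,0,0,-0.3],[0,0,-0.2,0,0,0,-0.3],[0,0,-0.35,0,0,0,-0.3],[0,0,-0.5,0,0,0,-0.3],[0,0,-0.65,0,0,0,-0.3],[0,0,-0.8,0,0,0,-0.3]]

```text
time_s: 23.88
position: [0.5244, 0.1164, 0.2615]
tcp_rot: [[0.958, 0.118, 0.261], [0.121, -0.993, 0.003], [0.259, 0.028, -0.965]]
force: [1.1, -0.4, 0.1]
opening: 0.65
grasp_force: 0.0
```

```bash
python3 d2.py
python3 - <<'E'
from h import *; from rig import capture; import cv2
a=capture("top");b=capture("scene")
m=np.zeros((480,640),np.uint8); m[150:200,200:345]=cv2.inRange(cv2.cvtColor(a,cv2.COLOR_RGB2HSV),(105,150,60),(125,255,255))[150:200,200:345]
c=max(cv2.findContours(m,0,2)[0],key=cv2.contourArea); r=cv2.minAreaRect(cv2.convexHull(c)); p=plane("top",r[0],.095); print(r,p,(R.T@p)[1]-Y0)
A=cv2.resize(a[95:245,195:345,::-1],(400,400),interpolation=cv2.INTER_CUBIC);B=cv2.resize(b[225:375,340:490,::-1],(400,400),interpolation=cv2.INTER_CUBIC)
cv2.imwrite("pics/end.png",np.hstack([A,B]))
E
```

```text
23.8833 [0.5244 0.1164 0.2615] [  0.6  15.2 102.9   0.1  46.7  83.5] [ 1.1 -0.4  0.1] 0.65 0.0 fk err [-0.0001  0.      0.    ]
((237.16395568847656, 179.80328369140625), (36.39537048339844, 36.93858337402344), 84.80557250976562) [0.69699216 0.16329295 0.095     ] 0.08781431395502562
```

View pics/end.png

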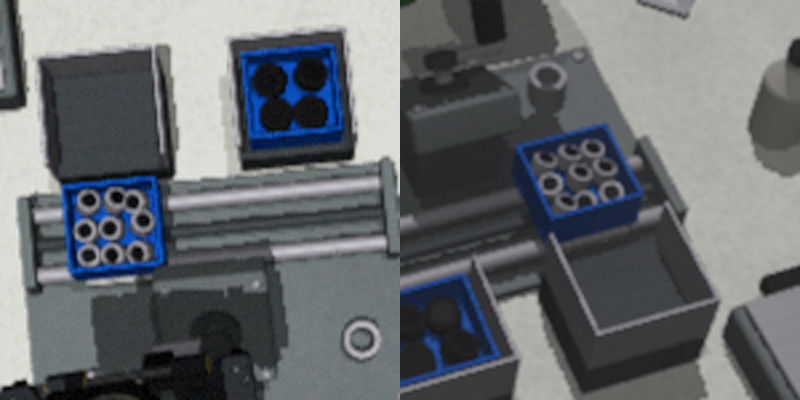

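The tray is centred in front of the empty bay: tray at +87.8 mm, bay centre at about +87.5 mm, with 8 mm to spare on each side. The crank is released and the gripper is clear of it.

```bash
python3 -c "
from rig import job; print(job.hand_in())"
```

```text
the job is handed in; nothing more can be done
None
```

I cranked the tray to stand in front of the empty bay, about 1 mm off centre by the camera images, then let go of the crank, backed the gripper clear and handed the job in at about 24 s.

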